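# Test the folding lid stay of a wheel-builder's tool case

### The arm

A 6-joint arm with a two-finger parallel gripper is mounted at the origin on the work surface. World frame = base frame: x ahead of the robot, y to its left, z up, the work surface at z = 0. Lengths are in m, angles in rad, forces in N, time in s.
With the tool pointing down it reaches from about 0.2 to 0.875 m from the base axis. Payload 3.4 kg.
Tool frame: the origin (TCP) lies where the fingers leave the gripper's body, on its centre line; the fingertips stand 97 mm ahead of it and the grasp point (between the pads) lies 78 mm ahead of it; x points along the fingers, y is the direction in which the jaws open and shut, and the axes are right-handed (so a half turn about x gives the same grasp; the last joint's range is limited). The gripper opens to 94 mm and grips with 3 to 60 N. Pads are 16 mm wide; open, the fingers measure 119 mm over their backs; the gripper's body (75 mm by 177 mm) begins 78 mm behind the grasp point.
Start: joints at [-1.291, 0.276, 1.505, -0, 1.361, -0.121], TCP at [0.224, -0.529, 0.303] pointing down, gripper open.
Joint ranges: [-2.89, 2.89], [-0.75, 2.08], [0.22, 2.7], [-1.18, 4.32], [0.11, 2.71], [-2.7, 2.7]. Speed limits (rad/s): [2.57, 2.57, 3.14, 3.14, 3.14, 3.14].

### API

Orientations are given as a unit quaternion [w, x, y, z].
In Python, from workcell import get_state, get_image, close_job gives the robot as it stands.
- The arm moves only by the tool carry_out, never from a script. Its argument "increments" is one flat list of numbers, 7 for each row, row after row: the shift along the tool's x, y, z in m, then the turn, a rotation vector about the tool's x, y, z in rad, then the opening in per cent of the stroke, from 0 (shut) to 100 (fully open). In form: [tx, ty, tz, rx, ry, rz, hand, tx, ty, tz, rx, ry, rz, hand, ...]. A call has 1 to 12 rows; each row shifts and turns the pose as measured when the row begins, along the tool's axes as they then stand; what a row does not reach is not made up. A row lasts 1/12 s, in which the tool goes at most 41.7 mm and 7.16 degrees, less where a joint would pass 70% of its speed; a pose out of reach is approached as far as the arm can. A call with a gripper value outside its range is refused whole. The fingers move at their own pace and stop on an object; "squeeze" is the grip in N (left out, the last holds). Time passes only in rows, so rows that do not move let the fingers close. It gives the time, the measured TCP pose, the force and the opening at its end, in the units of the state.
- get_state(): the state, without advancing time (a new reading comes with each control period).
- get_image(name): name is "side" or "top"; returns a dict with "img" (400x640x3 uint8, blue, green, red), "K" (3x3 intrinsics, pixels), "D" ([k1, k2, p1, p2, k3] as OpenCV has them; the pictures are not rectified), "R" (3x3) and "t" (3): a world point X has camera coordinates R X + t. Camera axes: x right, y down, z forward; pixel columns grow to the right and rows downward; lengths in m; the calibration is good to about 2 mm. A picture is of the moment at which its call begins. There is no depth.
- close_job(): hands the job in, once; it reports no verdict.
The state is a dict: "t": time; "joint_pos": joint angles; "joint_velocities": joint speeds; "effort": joint torques, N m; "tool_pos": TCP position; "tool_rot": TCP orientation; "force": force on the tool from outside, world axes, zero at the start; "wrist_torque": the same for the moment, N m; "finger_gap": finger opening in m.
Only numpy, scipy, OpenCV 4.12 (cv2) and the standard library are available. Lean on these libraries where they do the work, as an engineer would, in place of code of your own. Each camera call takes 0.05 s, during which the arm holds its last target.

### The job

A new folding stay has been fitted to the side of the larger tool case and needs a test. Raise the lid by its front bar handle until the stay locks straight, and let go so that the lid stands open on its stay alone for a moment. Then press the stay's knee down to break it, and let the lid come down gently until it is fully shut.

Things in the scene. Friction and masses are not known exactly. Their poses are not given: they have to be found in the camera images.
- lid_handle (a point): Centre of the lid's bar handle on the larger grey case (210 deep, 240 wide, 124 high; the smaller case is not used): level round bar, 12 mm thick, 88 mm clear between posts, 42 mm ahead of the lid's edge, 117 mm above the bench when shut. Lid's axes: y along the bar, x from bar to hinge, z up when shut. The hinge line is parallel to the bar, 252 mm behind, 7 mm below it.
- knee_pin (a point): Middle of the stay's knee pin at the case's right (-y) side: level steel pin, 20 mm thick, 55 mm long, parallel to the hinge; the point, on its axis, is 51 mm out from the lid's side. About 160 mm above the bench when locked, 25 mm when shut. Pressed down it swings about the stay's lower end, 91 mm away at height 90 mm: the first 50 mm down take it 20 to 30 mm back towards the hinge.
- case_lid (a joint): Lid angle, rad: 0 shut, about 1.05 raised fully, with the stay straight or locked. The lid weighs about 0.6 kg; its hinge is damped, so that unlocked it sinks shut by itself in a few seconds.
- stay_knee (a joint): Angle of the stay's knee, rad: 0 folded (lid shut), 2.35 straight, 2.55 locked on its stop just past straight. A spring drives it to the lock: once the lid is raised past about 1.0, the knee snaps over by itself. To break it press the pin 50 to 60 mm down, with a few N; pressed less, it springs back. Two flat steel links, 91 mm each.

How it is judged:
On the way, in this order (a step that is already met when the one before it is completed fails the run):
1. the lid stands open on its locked stay, touched by nothing (value of joint case_lid above 0.95 rad and value of joint stay_knee above 2.42 rad and contact force between case and the arm below 0.2 N and contact force between case and the fingers below 0.2 N), for 0.5 s.
2. the stay's knee is broken (value of joint stay_knee below 1.6 rad), for 0.05 s.
At the end, for the whole second after the job is handed in: After the lid has stood open on its locked stay untouched, and the knee has been broken: the lid is shut (under 0.05 rad) with the stay folded (knee under 0.3 rad), and it did not slam (1.5 rad/s or more in its last 0.25 rad) (value of joint case_lid below 0.05 rad and value of joint stay_knee below 0.3 rad).
It fails at once if the lid slams shut (over 1.5 rad/s in the last 0.25 rad) (value of joint case_lid below 0.25 rad and velocity of joint case_lid below -1.5 rad/s).
It also fails if it takes over 51 s, if anything falls off the work surface, if the arm or the gripper's body presses on something with over 40 N, if the wrist force passes 120 N, or if a joint passes its speed limit or range.

## Working session

There is one attempt and no reset: what is moved stays moved. The work goes in short steps, Python scripts to look and compute and a tool call to move; the robot and the scene stay as the last step left them, time stands still between calls to the robot, and variables do not carry over. Pictures are saved under pics/ and viewed, and the job is handed in when it is done.

Besides the shell and the picture viewer there is one more tool, called after "Request:" as a command line: name --argument value ..., lists and objects as JSON in quotes. carry_out: Moves the arm, as the interface text tells. Its arguments: {"type":"object","properties":{"increments":{"type":"array","items":{"type":"number"}},"squeeze":{"type":"number"}},"required":["increments"]}

```bash
mkdir -p pics; ls; python3 - <<'E'
from workcell import *
import cv2
s=get_state(); print(s)
for n in("side","top"):
    d=get_image(n); cv2.imwrite(f"pics/{n}0.png",d["img"]); print(n,d["K"],d["D"],d["R"],d["t"])
E
```

```text
pics
{'t': 0.0, 'joint_pos': array([-1.29099999e+00,  2.76605916e-01,  1.50613314e+00, -3.47421320e-05,
        1.36067072e+00, -1.20999171e-01]), 'joint_velocities': array([-0.00215232, -0.00017777,  0.00273432,  0.0017387 , -0.00098479,
        0.00020044]), 'effort': array([ 7.31019118e-04, -4.04590023e+01, -2.37231141e+01,  7.04669394e-02,
        3.45993473e-02, -1.46660291e-04]), 'tool_pos': array([ 0.22421464, -0.52906042,  0.30179835]), 'tool_rot': array([-0.14011906, -0.69289206, -0.141398  ,  0.69301792]), 'force': array([-0.72076224, -0.21839852, -0.21933834]), 'wrist_torque': array([-0.02729349,  0.05154065, -0.00602012]), 'finger_gap': 0.09405551450777731}
side [[516.78096301   0.         312.50764755]
 [  0.         516.78096301 200.0874902 ]
 [  0.           0.           1.        ]] [-0.11996946  0.          0.          0.          0.        ] [[-0.83915475 -0.54335448 -0.02419103]
 [-0.2744959   0.46148944 -0.84361099]
 [ 0.46954372 -0.70127983 -0.53640963]] [0.45524438 0.29542365 0.7272508 ]
top [[502.0978032    0.         321.35699755]
 [  0.         502.0978032  194.29518736]
 [  0.           0.           1.        ]] [0.01897605 0.         0.         0.         0.        ] [[ 0.09483405 -0.99549205  0.00144585]
 [-0.97292578 -0.09299161 -0.21158445]
 [ 0.21076509  0.0186587  -0.97735865]] [-0.13354026  0.58585431  1.15668051]
```

View pics/side0.png

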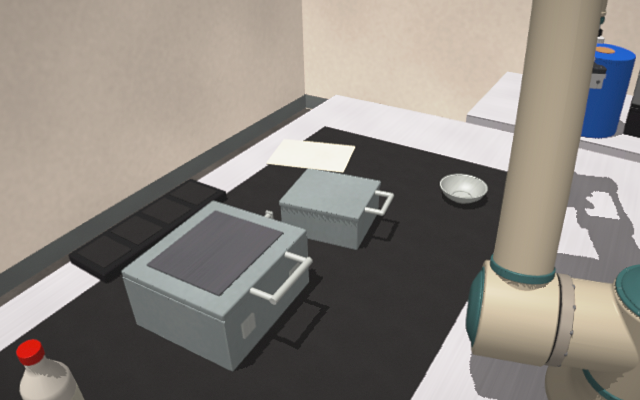

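View pics/top0.png

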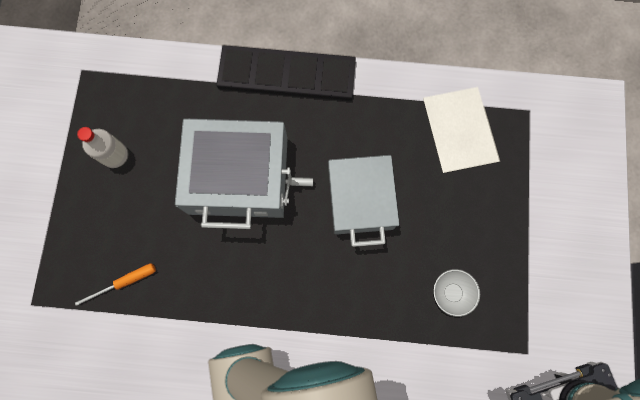

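The top view shows the larger case at left, with its bar near (227,224) and the knee pin near (302,182). The side view shows its bar near (283,279). I'll enlarge both.

```bash
python3 - <<'E'
import cv2
a=cv2.imread("pics/top0.png")[105:240,170:325]; cv2.imwrite("pics/topc.png",cv2.resize(a,None,fx=5,fy=4.4,interpolation=cv2.INTER_CUBIC)[:590])
a=cv2.imread("pics/side0.png")[190:370,110:330]; cv2.imwrite("pics/sidec.png",cv2.resize(a,None,fx=3.3,fy=3.3,interpolation=cv2.INTER_CUBIC))
E
```

```text
(no output)
```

View pics/topc.png

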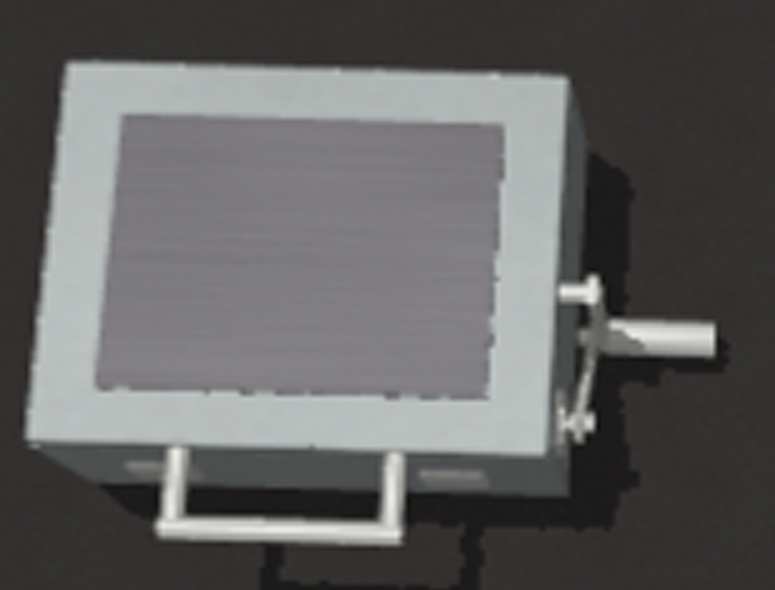

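View pics/sidec.png

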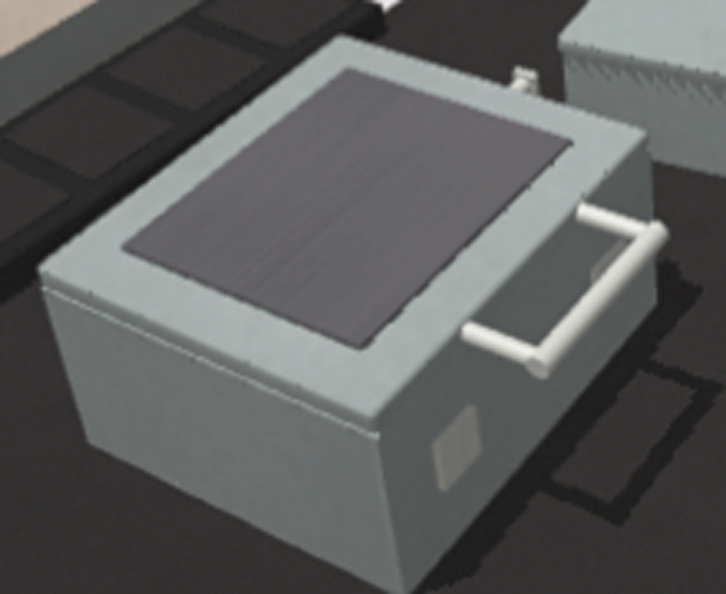

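```bash
cat > h.py <<'E'
import numpy as np, cv2
from workcell import *
from scipy.spatial.transform import Rotation as Rot
def ray(d,p):
    n=cv2.undistortPoints(np.array([[p]],float),d["K"],d["D"])[0,0]
    R=d["R"];c=-R.T@d["t"];v=R.T@np.array([n[0],n[1],1]);return c,v/np.linalg.norm(v)
def atz(d,p,z):
    c,v=ray(d,p);return c+v*(z-c[2])/v[2]
def tri(d1,p1,d2,p2):
    c1,v1=ray(d1,p1);c2,v2=ray(d2,p2)
    s=np.linalg.lstsq(np.c_[v1,-v2],c2-c1,rcond=None)[0]
    a=c1+s[0]*v1;b=c2+s[1]*v2;return (a+b)/2,np.linalg.norm(a-b)
def proj(d,X):
    return cv2.projectPoints(np.array([X],float).reshape(-1,1,3),cv2.Rodrigues(d["R"])[0],d["t"],d["K"],d["D"])[0].reshape(-1,2)
def tr():  # tool pos, R (Rotation)
    s=get_state();q=s["tool_rot"];return s,np.array(s["tool_pos"]),Rot.from_quat([q[1],q[2],q[3],q[0]])
E
python3 - <<'E'
from h import *
T=get_image("top");S=get_image("side")
ft=lambda x,y:(170+x/5-.4,105+y/4.4-.4); fs=lambda x,y:(110+x/3.3-.35,190+y/3.3-.35)
L,l=tri(T,ft(160,528),S,fs(540,364));R,r=tri(T,ft(402,536),S,fs(660,232))
print(L,l,R,r,np.linalg.norm(L-R))
A=atz(T,ft(160,528),.117);B=atz(T,ft(402,536),.117);print(A,B,np.linalg.norm(A-B))
for p in[(605,337),(714,338),(660,338)]:print(atz(T,ft(*p),.025+.007))
# lid corners z=.124
for p in[(67,62),(567,76),(547,456),(28,442)]:print(atz(T,ft(*p),.124))
E
```

```text
[0.48736132 0.18692915 0.1185574 ] 0.00015034516526770224 [0.49438755 0.07723533 0.11552124] 0.0005856128646823034 0.10996054118444037
[0.48763214 0.18736072 0.117     ] [0.4939191  0.07687264 0.117     ] 0.11066680746376145
[0.62863568 0.00318875 0.032     ]
[ 0.63325296 -0.05123124  0.032     ]
[ 0.63067704 -0.02429989  0.032     ]
[0.73438395 0.26622817 0.124     ]
[0.74933916 0.02899761 0.124     ]
[0.54094998 0.01498816 0.124     ]
[0.52578013 0.25214879 0.124     ]
```

```bash
cat >> h.py <<'E'
yaw=.064
xl=np.array([np.cos(yaw),np.sin(yaw),0]);yl=np.array([-np.sin(yaw),np.cos(yaw),0])
bar=np.array([.4907,.132,.117]);H=bar+.252*xl-np.array([0,0,.007])
def barat(th):
    a=th+np.arctan2(.007,.252);r=np.hypot(.252,.007)
    return H-r*np.cos(a)*xl+np.array([0,0,r*np.sin(a)])
def Rt(sgn=1): # tool x down, tool y = sgn*xl
    x=np.array([0,0,-1.]);y=sgn*xl;return Rot.from_matrix(np.c_[x,y,np.cross(x,y)])
E
python3 - <<'E'
from h import *
s,p,R=tr();print(R.as_matrix().round(3),s["t"])
for sg in(1,-1):print(sg,(R.inv()*Rt(sg)).as_rotvec())
print(H,barat(.5),barat(1.05))
E
```

```text
[[-0.     0.39  -0.921]
 [ 0.001 -0.921 -0.39 ]
 [-1.    -0.001 -0.   ]] 0.2
1 [-1.23402494e+00 -7.85927856e-04  8.69927679e-04]
-1 [1.90756736e+00 9.53971708e-04 8.61856631e-04]
[0.74218408 0.14811699 0.11      ] [0.52483514 0.13418764 0.23695831] [0.62311241 0.14048598 0.33207365]
```

```bash
cat >> h.py <<'E'
def plan(target,Rtar,n,hand):
    s,p,R=tr()
    rv=(R.inv()*Rtar).as_rotvec();d=target-p
    print("rem",d.round(4),"rv",rv.round(3),"t",s["t"])
    out=[]
    for i in range(n):
        Ri=R*Rot.from_rotvec(rv*i/n);v=Ri.inv().apply(d/n);out+=list(v.round(4))+list((rv/n).round(3))+[hand]
    print([float(o) for o in out])
E
python3 -c "
from h import *
plan(np.array([.4907,.132,.30]),Rt(),22,100)"
```

```text
rem [ 0.2664  0.6612 -0.0021] rv [-1.234e+00 -1.000e-03  1.000e-03] t 0.2
[0.0001, -0.0229, -0.0229, -0.056, -0.0, 0.0, 100.0, 0.0001, -0.0216, -0.0241, -0.056, -0.0, 0.0, 100.0, 0.0001, -0.0202, -0.0253, -0.056, -0.0, 0.0, 100.0, 0.0001, -0.0188, -0.0264, -0.056, -0.0, 0.0, 100.0, 0.0001, -0.0173, -0.0274, -0.056, -0.0, 0.0, 100.0, 0.0001, -0.0157, -0.0283, -0.056, -0.0, 0.0, 100.0, 0.0001, -0.0141, -0.0292, -0.056, -0.0, 0.0, 100.0, 0.0001, -0.0124, -0.0299, -0.056, -0.0, 0.0, 100.0, 0.0001, -0.0108, -0.0306, -0.056, -0.0, 0.0, 100.0, 0.0001, -0.009, -0.0311, -0.056, -0.0, 0.0, 100.0, 0.0001, -0.0073, -0.0316, -0.056, -0.0, 0.0, 100.0, 0.0001, -0.0055, -0.0319, -0.056, -0.0, 0.0, 100.0, 0.0001, -0.0037, -0.0322, -0.056, -0.0, 0.0, 100.0, 0.0001, -0.0019, -0.0324, -0.056, -0.0, 0.0, 100.0, 0.0001, -0.0001, -0.0324, -0.056, -0.0, 0.0, 100.0, 0.0001, 0.0018, -0.0324, -0.056, -0.0, 0.0, 100.0, 0.0001, 0.0036, -0.0322, -0.056, -0.0, 0.0, 100.0, 0.0001, 0.0054, -0.032, -0.056, -0.0, 0.0, 100.0, 0.0001, 0.0072, -0.0316, -0.056, -0.0, 0.0, 100.0, 0.0001, 0.0089, -0.0312, -0.056, -0.0, 0.0, 100.0, 0.0001, 0.0106, -0.0306, -0.056, -0.0, 0.0, 100.0, 0.0001, 0.0123, -0.03, -0.056, -0.0, 0.0, 100.0]
```

Request:
carry_out --increments '[0,-0.023,-0.023,-0.056,0,0,100,0,-0.022,-0.024,-0.056,0,0,100,0,-0.02,-0.025,-0.056,0,0,100,0,-0.019,-0.026,-0.056,0,0,100,0,-0.017,-0.027,-0.056,0,0,100,0,-0.016,-0.028,-0.056,0,0,100,0,-0.014,-0.029,-0.056,0,0,100,0,-0.012,-0.03,-0.056,0,0,100,0,-0.011,-0.031,-0.056,0,0,100,0,-0.009,-0.031,-0.056,0,0,100,0,-0.007,-0.032,-0.056,0,0,100,0,-0.005,-0.032,-0.056,0,0,100]' --squeeze 20

```text
t: 1.2
tool_pos: [0.3676, -0.1583, 0.2986]
tool_rot: [-0.367, -0.604, -0.367, 0.605]
force: [0.2, -0.3, 0.7]
finger_gap: 0.0944
```

```bash
python3 -c "
from h import *
plan(np.array([.4907,.132,.30]),Rt(),12,100)"
```

```text
rem [0.1231 0.2903 0.0014] rv [-0.543 -0.     0.001] t 1.2
[-0.0001, -0.002, -0.0262, -0.045, -0.0, 0.0, 100.0, -0.0001, -0.0009, -0.0263, -0.045, -0.0, 0.0, 100.0, -0.0001, 0.0003, -0.0263, -0.045, -0.0, 0.0, 100.0, -0.0001, 0.0015, -0.0262, -0.045, -0.0, 0.0, 100.0, -0.0001, 0.0027, -0.0261, -0.045, -0.0, 0.0, 100.0, -0.0001, 0.0039, -0.026, -0.045, -0.0, 0.0, 100.0, -0.0001, 0.0051, -0.0258, -0.045, -0.0, 0.0, 100.0, -0.0001, 0.0062, -0.0255, -0.045, -0.0, 0.0, 100.0, -0.0001, 0.0074, -0.0252, -0.045, -0.0, 0.0, 100.0, -0.0001, 0.0085, -0.0249, -0.045, -0.0, 0.0, 100.0, -0.0001, 0.0096, -0.0245, -0.045, -0.0, 0.0, 100.0, -0.0001, 0.0107, -0.024, -0.045, -0.0, 0.0, 100.0]
```

Tracking is essentially exact.

Request:
carry_out --increments '[0,-0.002,-0.026,-0.045,0,0,100,0,-0.001,-0.026,-0.045,0,0,100,0,0,-0.026,-0.045,0,0,100,0,0.001,-0.026,-0.045,0,0,100,0,0.003,-0.026,-0.045,0,0,100,0,0.004,-0.026,-0.045,0,0,100,0,0.005,-0.026,-0.045,0,0,100,0,0.006,-0.026,-0.045,0,0,100,0,0.007,-0.025,-0.045,0,0,100,0,0.009,-0.025,-0.045,0,0,100,0,0.01,-0.025,-0.045,0,0,100,0,0.011,-0.024,-0.045,0,0,100]'

```text
t: 2.2
tool_pos: [0.4878, 0.1527, 0.2987]
tool_rot: [0.523, 0.476, 0.523, -0.476]
force: [-0.1, -0.1, -0.0]
finger_gap: 0.0941
```

```bash
python3 -c "
from h import *
plan(np.array([.4907,.132,.195]),Rt(),4,60)
for n in('top','side'):
    d=get_image(n);cv2.imwrite('pics/%s1.png'%n,d['img'])
"
```

```text
rem [ 0.0029 -0.0207 -0.1037] rv [ 0.029  0.    -0.   ] t 2.2
[0.0259, 0.0002, 0.0052, 0.007, 0.0, -0.0, 60.0, 0.0259, 0.0003, 0.0052, 0.007, 0.0, -0.0, 60.0, 0.0259, 0.0003, 0.0052, 0.007, 0.0, -0.0, 60.0, 0.0259, 0.0004, 0.0052, 0.007, 0.0, -0.0, 60.0]
```

View pics/side1.png

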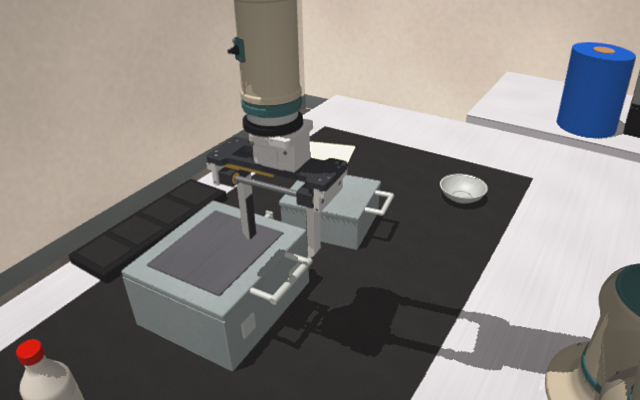

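The side view shows the gripper above the case with its jaws along the lid's x. I'll narrow the jaws to 40% so that the rear finger fits between the bar and the lid edge, then centre and lower.

Request:
carry_out --increments '[0,0,0.01,0.014,0,0,40,0,0.002,0.011,0.015,0,0,40,0,0,0,0,0,0,40,0.01,0,0,0,0,0,40]'

```text
t: 2.63
tool_pos: [0.4927, 0.1299, 0.2889]
tool_rot: [0.516, 0.485, 0.515, -0.484]
force: [0.6, -1.0, -0.5]
finger_gap: 0.0708
```

```bash
python3 -c "
from h import *
plan(np.array([.4907,.132,.195]),Rt(),4,40)
"
```

```text
rem [-0.002   0.0021 -0.0939] rv [-0.002  0.001 -0.002] t 2.6333
[0.0235, -0.0005, -0.0006, -0.0, 0.0, -0.001, 40.0, 0.0235, -0.0005, -0.0006, -0.0, 0.0, -0.001, 40.0, 0.0235, -0.0005, -0.0006, -0.0, 0.0, -0.001, 40.0, 0.0235, -0.0005, -0.0006, -0.0, 0.0, -0.001, 40.0]
```

Request:
carry_out --increments '[0,-0.002,-0.002,0,0,0,40,0,0,0,0,0,0,40,0,0,0,0,0,0,40,0.01,0,0,0,0,0,40,0.015,0,0,0,0,0,40,0.015,0,0,0,0,0,40,0.015,0,0,0,0,0,40,0.015,0,0,0,0,0,40,0.015,0,0,0,0,0,40,0.008,0,0,0,0,0,40,0,0,0,0,0,0,40]'

```text
t: 3.55
tool_pos: [0.4877, 0.1287, 0.1877]
tool_rot: [0.514, 0.486, 0.514, -0.486]
force: [0.1, -0.1, -0.9]
finger_gap: 0.0374
```

```bash
python3 -c "
from h import *
plan(np.array([.4907,.132,.195]),Rt(),1,40)
for n in('top','side'):
    d=get_image(n);cv2.imwrite('pics/%s2.png'%n,cv2.resize(d['img'][150:350,100:400],None,fx=2.6,fy=2.6))
"
```

```text
rem [0.003  0.0033 0.0073] rv [-0.008  0.001 -0.   ] t 3.55
[-0.0073, 0.0031, -0.0031, -0.008, 0.001, -0.0, 40.0]
```

View pics/side2.png

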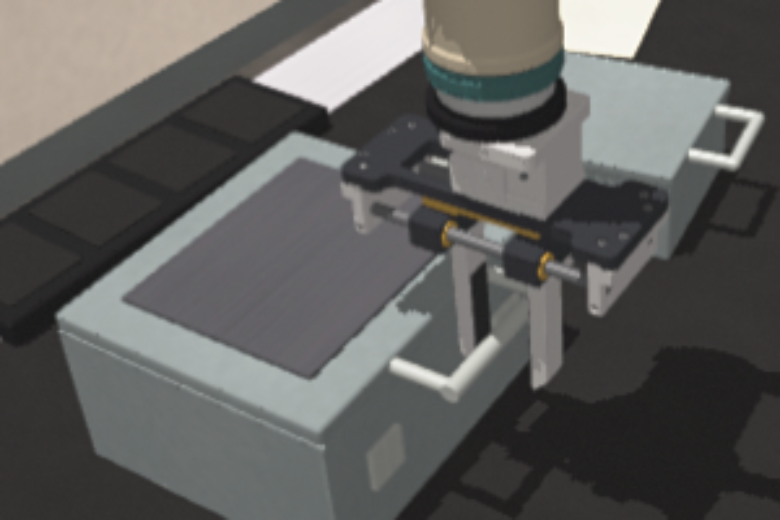

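The fingers straddle the bar. I'll correct the few millimetres left and close.

Request:
carry_out --increments '[-0.007,0.003,-0.003,0,0,0,40,0,0,0,0,0,0,20,0,0,0,0,0,0,0,0,0,0,0,0,0,0,0,0,0,0,0,0,0,0,0,0,0,0,0,0]' --squeeze 20

```text
t: 4.15
tool_pos: [0.4921, 0.1327, 0.2006]
tool_rot: [0.515, 0.487, 0.513, -0.484]
force: [-1.2, 0.5, -1.7]
finger_gap: 0.0115
```

```bash
cat >> h.py <<'E'
def lift(th1,n):
    s,p,R=tr();bp=p+R.apply([.078,0,0]);v=bp-H
    th0=np.arctan2(v[2],-v@xl)-.028
    print("th0",th0,"r",np.hypot(v[2],v@xl),"lat",v@yl,"F",s["force"],"gap",s["finger_gap"],"t",s["t"],"rv",(R.inv()*Rt()).as_rotvec())
    th=np.linspace(th0,th1,n+1);P=[barat(t) for t in th]
    prev=bp
    for i in range(1,n+1):
        d=P[i]-prev;prev=P[i];print(R.inv().apply(d).round(4).tolist())
E
python3 -c "
from h import *
lift(.5,10)"
```

```text
th0 0.02223200968319595 r 0.2503990587221941 lat 0.0006379447486893681 F [-1.17281167  0.50312442 -1.71579649] gap 0.011459184404689456 t 4.15 rv [-7.22603958e-03  3.71594359e-05 -6.00005088e-03]
[-0.012, -0.0007, 0.0006]
[-0.0119, 0.0015, -0.0]
[-0.0119, 0.0021, -0.0]
[-0.0117, 0.0027, -0.0]
[-0.0116, 0.0032, -0.0]
[-0.0114, 0.0038, -0.0]
[-0.0112, 0.0043, -0.0]
[-0.011, 0.0048, -0.0]
[-0.0108, 0.0054, -0.0]
[-0.0105, 0.0059, -0.0]
```

Request:
carry_out --increments '[-0.006,0,0,0,0,0,0,-0.012,0.001,0,0,0,0,0,-0.012,0.002,0,0,0,0,0,-0.012,0.003,0,0,0,0,0,-0.012,0.003,0,0,0,0,0,-0.011,0.004,0,0,0,0,0,-0.011,0.004,0,0,0,0,0,-0.011,0.005,0,0,0,0,0,-0.011,0.005,0,0,0,0,0,-0.006,0.003,0,0,0,0,0]'

```text
t: 4.98
tool_pos: [0.5172, 0.1342, 0.3023]
tool_rot: [0.511, 0.482, 0.517, -0.489]
force: [-0.8, -1.0, -4.0]
finger_gap: 0.0112
```

```bash
python3 -c "
from h import *
lift(1.03,12)
for n in('top','side'):
    d=get_image(n);cv2.imwrite('pics/%s3.png'%n,d['img'])
"
```

```text
th0 0.43935165857271563 r 0.2536415331290554 lat 0.0005682169329887685 F [-0.83062135 -1.01289769 -3.96399032] gap 0.011246788841900926 t 4.9833 rv [-0.00767561 -0.0005659   0.01298937]
[-0.0103, 0.0071, 0.0005]
[-0.0107, 0.0063, -0.0001]
[-0.0104, 0.0068, -0.0001]
[-0.0101, 0.0073, -0.0001]
[-0.0097, 0.0078, -0.0001]
[-0.0093, 0.0082, -0.0001]
[-0.0089, 0.0087, -0.0001]
[-0.0084, 0.0091, -0.0001]
[-0.008, 0.0095, -0.0001]
[-0.0075, 0.0099, -0.0001]
[-0.007, 0.0102, -0.0001]
[-0.0065, 0.0106, -0.0001]
```

View pics/side3.png

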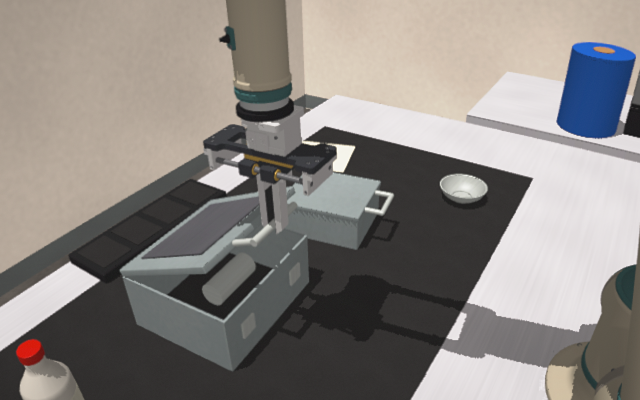

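The lid is up about 0.44 rad, with the bar held in the grip and forces low. I'll keep lifting.

Request:
carry_out --increments '[-0.01,0.007,0,0,0,0,0,-0.011,0.006,0,0,0,0,0,-0.01,0.007,0,0,0,0,0,-0.01,0.007,0,0,0,0,0,-0.01,0.008,0,0,0,0,0,-0.009,0.008,0,0,0,0,0,-0.009,0.009,0,0,0,0,0,-0.008,0.009,0,0,0,0,0,-0.006,0.007,0,0,0,0,0]'

```text
t: 5.83
tool_pos: [0.5723, 0.1377, 0.3764]
tool_rot: [0.499, 0.469, 0.529, -0.501]
force: [-3.8, 0.0, -0.7]
finger_gap: 0.0116
```

```bash
python3 -c "
from h import *
lift(1.04,5)"
```

```text
th0 0.7947554521869262 r 0.2571836108631655 lat 0.0005217539232277928 F [-3.76517103  0.01794923 -0.6696911 ] gap 0.011596061978847065 t 5.8333 rv [-6.34768408e-03 -4.53445123e-05  6.08172712e-02]
[-0.0052, 0.0124, 0.0004]
[-0.0083, 0.0092, -0.0001]
[-0.0078, 0.0096, -0.0001]
[-0.0074, 0.0099, -0.0001]
[-0.0069, 0.0103, -0.0001]
```

Request:
carry_out --increments '[-0.006,0.011,0,0,0,0,0,-0.008,0.009,0,0,0,0,0,-0.008,0.01,0,0,0,0,0,-0.007,0.01,0,0,0,0,0]'

```text
t: 6.17
tool_pos: [0.6055, 0.1398, 0.4031]
tool_rot: [0.493, 0.462, 0.535, -0.507]
force: [-3.9, -0.3, 3.8]
finger_gap: 0.0114
```

```bash
python3 -c "
from h import *
lift(1.05,3)
for n in('top','side'):
    d=get_image(n);cv2.imwrite('pics/%s4.png'%n,d['img'])
"
```

```text
th0 0.9544630649101041 r 0.2588891758423705 lat 0.00044028085230889613 F [-3.89732473 -0.3198414   3.80210524] gap 0.011383630398821716 t 6.1667 rv [-0.00540772  0.00064683  0.08622975]
[0.0004, 0.0105, 0.0004]
[-0.0047, 0.0065, -0.0]
[-0.0045, 0.0066, -0.0]
```

View pics/side4.png

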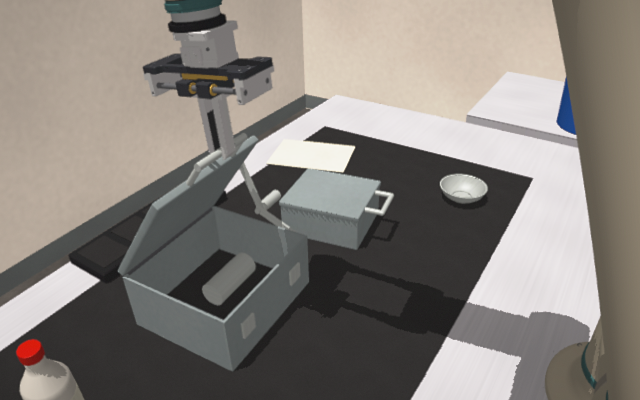

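View pics/top4.png

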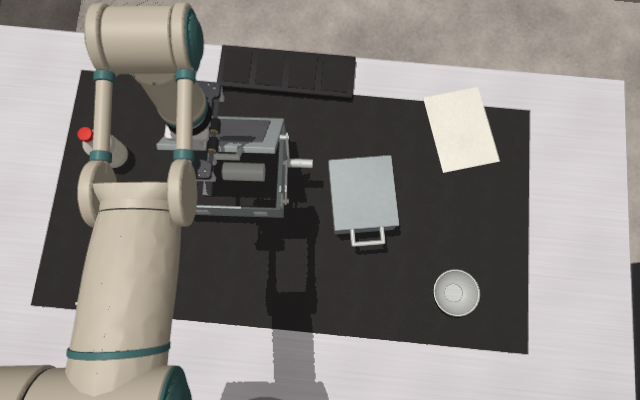

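The stay is almost straight, with the knee near (270,200) in the side view. I'll go the last 0.1 rad slowly.

Request:
carry_out --increments '[-0.001,0.008,0,0,0,0,0,-0.004,0.007,0,0,0,0,0,-0.004,0.006,0,0,0,0,0,-0.002,0.003,0,0,0,0,0]'

```text
t: 6.6
tool_pos: [0.6267, 0.1411, 0.4167]
tool_rot: [0.492, 0.461, 0.536, -0.508]
force: [-2.4, -0.8, 1.1]
finger_gap: 0.0112
```

```bash
python3 -c "
from h import *
lift(1.05,3)
for n in('top','side'):
    d=get_image(n);cv2.imwrite('pics/%s5.png'%n,cv2.resize(d['img'][100:300,150:350],None,fx=3,fy=3))
"
```

```text
th0 1.0507155528417398 r 0.25988713353060394 lat 0.0003483505488121829 F [-2.44511866 -0.76040053  1.12032326] gap 0.011176207858267785 t 6.6 rv [-0.00495479  0.00085959  0.09167668]
[0.0066, 0.0042, 0.0003]
[0.0, -0.0001, 0.0]
[0.0, -0.0001, 0.0]
```

View pics/side5.png

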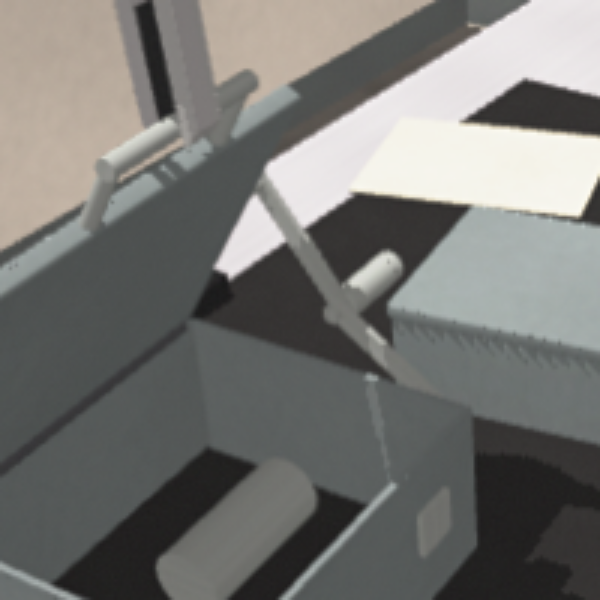

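View pics/top5.png

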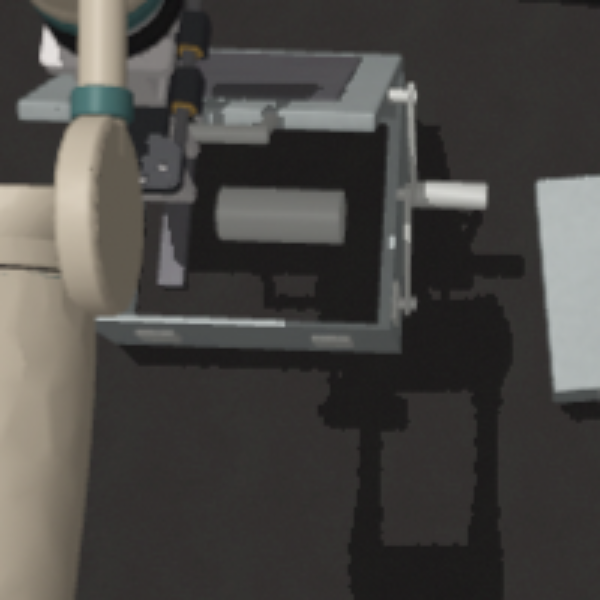

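```bash
python3 -c "
from h import *
d=get_image('side')
pin=bar+.124*xl-.171*yl; 
# expected pin end centres for pin heights; side crop pixel
for z,dx in((.160,.124),(.150,.133),(.140,.141),(.17,.109)):
    for o in(-.1435,-.1985):
        P=bar+dx*xl+o*yl;P[2]=z;print(z,o,((proj(d,P)-[150,100])*3).round(0))
for dx,z in ((.066,.09),):
    P=bar+dx*xl-.14*yl;P[2]=z;print('pivot',((proj(d,P)-[150,100])*3).round(0))
"
```

```text
0.16 -0.1435 [[371. 280.]]
0.16 -0.1985 [[419. 239.]]
0.15 -0.1435 [[360. 290.]]
0.15 -0.1985 [[408. 249.]]
0.14 -0.1435 [[350. 301.]]
0.14 -0.1985 [[398. 260.]]
0.17 -0.1435 [[391. 272.]]
0.17 -0.1985 [[439. 231.]]
pivot [[455. 403.]]
```

```bash
cat > m.py <<'E'
from h import *
def pin(po_t,pi_t,po_s,pi_s):
    T=get_image('top');S=get_image('side')
    f=lambda p:(150+p[0]/3-.33,100+p[1]/3-.33)
    for a,b in((po_t,po_s),(pi_t,pi_s)):
        X,e=tri(T,f(a),S,f(b));v=X-bar;print(X.round(4),'err',round(e,4),'xl',round(v@xl,4),'yl',round(v@yl,4))
E
python3 -c "
from m import *
pin((486,195),(422,195),(390,264),(348,298))"
```

```text
[ 0.6461 -0.0501  0.1408] err 0.0004 xl 0.1435 yl -0.1917
[ 0.6415 -0.0011  0.1431] err 0.001 xl 0.142 yl -0.1425
```

The pin is at z≈0.142, not 0.16, so the knee isn't over yet. I'll raise the lid further in small steps.

Request:
carry_out --increments '[-0.004,0.007,0,0,0,0,0,-0.004,0.007,0,0,0,0,0,-0.002,0.004,0,0,0,0,0]'

```text
t: 7.1
tool_pos: [0.6353, 0.1417, 0.4196]
tool_rot: [0.484, 0.451, 0.544, -0.517]
force: [-8.6, 0.2, 0.1]
finger_gap: 0.0112
```

```bash
python3 -c "
from h import *
lift(1.05,1)
for n in('top','side'):
    d=get_image(n);cv2.imwrite('pics/%s6.png'%n,cv2.resize(d['img'][100:300,150:350],None,fx=3,fy=3))
"
```

```text
th0 1.076493685956419 r 0.25994085476509105 lat 0.0002565800814682016 F [-8.58711724  0.16702781  0.0735819 ] gap 0.01117035128078832 t 7.1 rv [-0.00409034  0.00224525  0.12617523]
[0.0103, -0.0012, 0.0002]
```

View pics/side6.png

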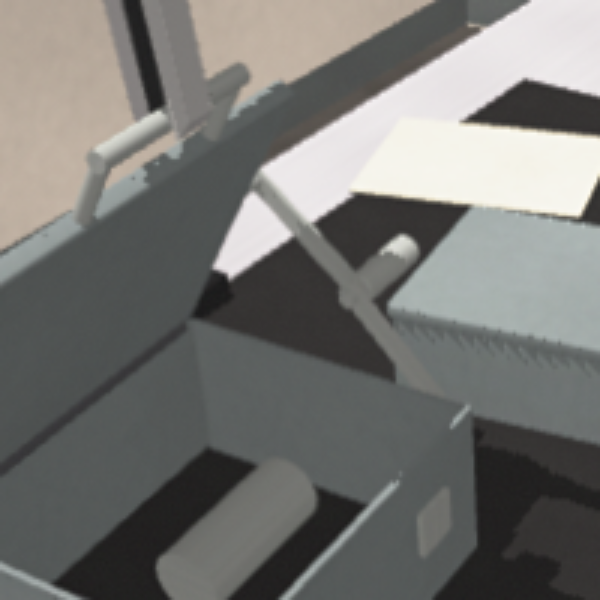

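Request:
carry_out --increments '[-0.002,0.003,0,0,0,0,0,0,0,0,0,0,0,0,0,0,0,0,0,0,0]'

```text
t: 7.45
tool_pos: [0.6347, 0.1418, 0.4183]
tool_rot: [0.481, 0.447, 0.547, -0.52]
force: [0.9, 0.1, 5.6]
finger_gap: 0.0113
```

```bash
python3 -c "
from h import *
lift(1.05,1)
for n in('top','side'):
    d=get_image(n);cv2.imwrite('pics/%s7.png'%n,cv2.resize(d['img'][100:300,150:350],None,fx=3,fy=3))
"
```

```text
th0 1.0688424304187483 r 0.25968738839583805 lat 0.00033414912572035183 F [0.86063652 0.05583124 5.61313556] gap 0.01127454538730944 t 7.45 rv [-0.00357932  0.0030307   0.13989815]
[0.009, 0.0005, 0.0003]
```

View pics/side7.png

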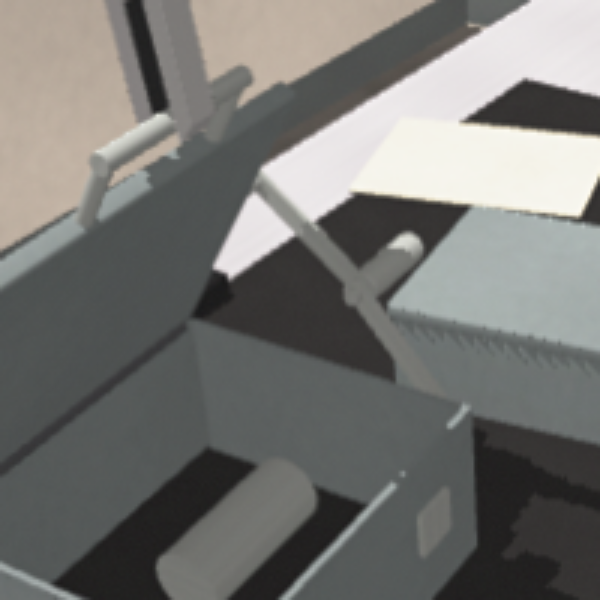

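View pics/top7.png

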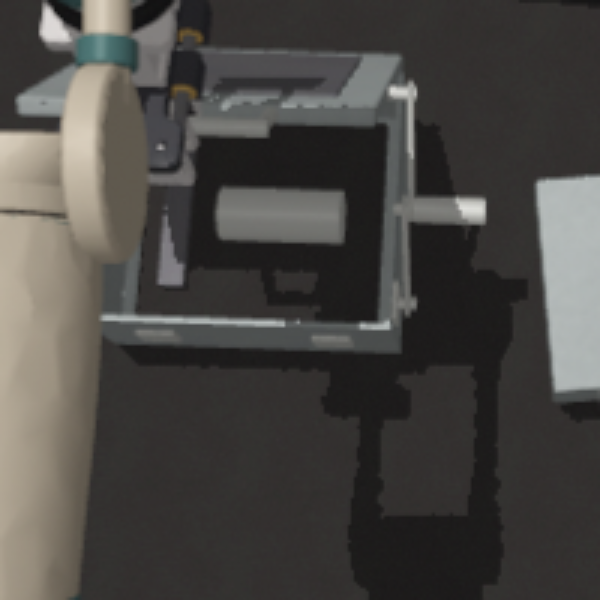

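```bash
python3 -c "
from m import *
pin((485,211),(418,211),(415,243),(372,285))
"
```

```text
[ 0.6274 -0.0518  0.1612] err 0.0018 xl 0.1247 yl -0.1922
[ 0.6236 -0.0014  0.1583] err 0.0014 xl 0.1241 yl -0.1417
```

The pin is now at z=0.160 and xl=0.124, exactly the expected locked spot. I'll open the jaws and back straight out along the tool axis.

Request:
carry_out --increments '[0,0,0,0,0,0,40,0,0,0,0,0,0,40,0,0,0,0,0,0,40,0,0,0,0,0,0,40,0,0,0,0,0,0,40]'

```text
t: 8.07
tool_pos: [0.6359, 0.1417, 0.416]
tool_rot: [0.481, 0.447, 0.546, -0.52]
force: [0.7, 0.5, -0.6]
finger_gap: 0.0372
```

```bash
python3 -c "
from h import *
lift(1.05,1)
for n in('top','side'):
    d=get_image(n);cv2.imwrite('pics/%s8.png'%n,cv2.resize(d['img'][70:270,150:350],None,fx=3,fy=3))
"
```

```text
th0 1.0689806721859543 r 0.2571277087113183 lat 0.00014584091478420832 F [ 0.72425337  0.49672314 -0.61933143] gap 0.03717107712342995 t 8.0667 rv [-0.00402219  0.00323571  0.13926841]
[0.0069, -0.001, 0.0001]
```

View pics/side8.png

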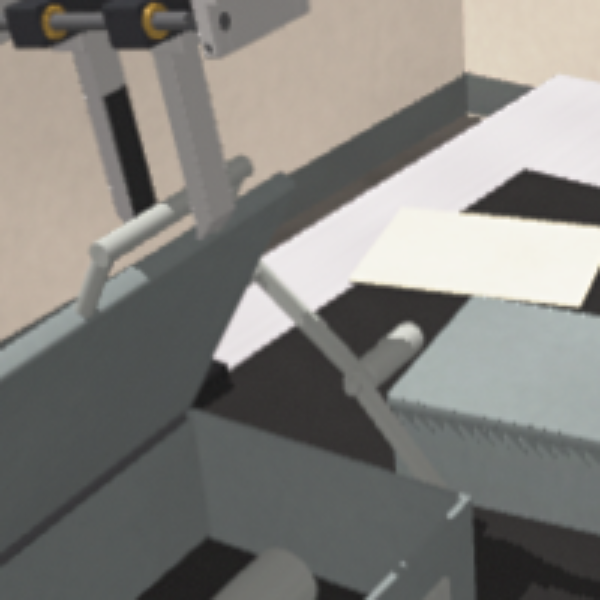

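Request:
carry_out --increments '[-0.008,0,0,0,0,0,40,-0.012,0,0,0,0,0,40,-0.012,0,0,0,0,0,40,-0.012,0,0,0,0,0,40,-0.012,0,0,0,0,0,40,-0.012,0,0,0,0,0,40,-0.012,0,0,0,0,0,40,0,0,0,0,0,0,40,0,0,0,0,0,0,40,0,0,0,0,0,0,40,0,0,0,0,0,0,40,0,0,0,0,0,0,40]'

```text
t: 9.17
tool_pos: [0.6475, 0.1427, 0.501]
tool_rot: [0.481, 0.447, 0.546, -0.52]
force: [0.4, 0.1, -0.4]
finger_gap: 0.0377
```

```bash
python3 -c "
from h import *
for n in('top','side'):
    d=get_image(n);cv2.imwrite('pics/%s9.png'%n,d['img'])
pinL=bar+.124*xl-.172*yl
tgt=pinL.copy();tgt[2]=.170+.097+.04;print(tgt)
mid=tgt.copy();mid[2]=.47
plan(mid,Rt(),12,0)
"
```

```text
[ 0.62544662 -0.03171728  0.307     ]
rem [-0.022  -0.1744 -0.0309] rv [-0.004  0.003  0.139] t 9.2667
[0.003, -0.0023, 0.0144, -0.0, 0.0, 0.012, 0.0, 0.0029, -0.0024, 0.0144, -0.0, 0.0, 0.012, 0.0, 0.0029, -0.0024, 0.0144, -0.0, 0.0, 0.012, 0.0, 0.0029, -0.0024, 0.0144, -0.0, 0.0, 0.012, 0.0, 0.0028, -0.0025, 0.0144, -0.0, 0.0, 0.012, 0.0, 0.0028, -0.0025, 0.0144, -0.0, 0.0, 0.012, 0.0, 0.0028, -0.0025, 0.0144, -0.0, 0.0, 0.012, 0.0, 0.0027, -0.0026, 0.0144, -0.0, 0.0, 0.012, 0.0, 0.0027, -0.0026, 0.0144, -0.0, 0.0, 0.012, 0.0, 0.0027, -0.0027, 0.0144, -0.0, 0.0, 0.012, 0.0, 0.0026, -0.0027, 0.0144, -0.0, 0.0, 0.012, 0.0, 0.0026, -0.0027, 0.0144, -0.0, 0.0, 0.012, 0.0]
```

View pics/side9.png

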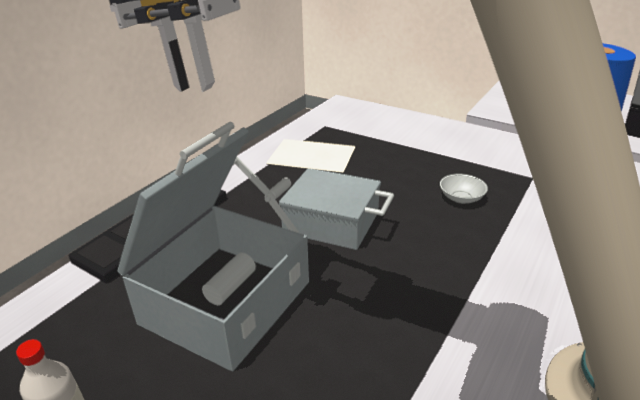

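The lid stands alone on its stay, with the gripper clear. Leaning the tool outward by about 0.3 rad will keep its body clear of the stay links while pressing.

```bash
cat >> h.py <<'E'
RP=Rt()*Rot.from_rotvec([0,.3,0])
def tipto(x,y,z,n,hand=0):
    t=bar+x*xl+y*yl;t[2]=z
    plan(t-RP.apply([.097,0,0]),RP,n,hand)
def tip():
    s,p,R=tr();v=p+R.apply([.097,0,0])-bar;print('tip xl %.4f yl %.4f z %.4f'%(v@xl,v@yl,v[2]+.117),'F',s['force'].round(2),'t',s['t'],'gap',s['finger_gap'])
E
python3 -c "
from h import *
tip();tipto(.124,-.174,.37,12)
print(bar+.124*xl-.174*yl-RP.apply([.097,0,0]))"
```

```text
tip xl 0.1437 yl 0.0003 z 0.4048 F [ 0.54 -0.36 -0.11] t 9.2667 gap 0.037680415221263294
rem [-0.0201 -0.205  -0.0382] rv [-0.025  0.303  0.137] t 9.2667
[0.0036, -0.0022, 0.0169, -0.002, 0.025, 0.011, 0.0, 0.0031, -0.0023, 0.017, -0.002, 0.025, 0.011, 0.0, 0.0027, -0.0024, 0.0171, -0.002, 0.025, 0.011, 0.0, 0.0022, -0.0024, 0.0171, -0.002, 0.025, 0.011, 0.0, 0.0018, -0.0025, 0.0172, -0.002, 0.025, 0.011, 0.0, 0.0013, -0.0025, 0.0172, -0.002, 0.025, 0.011, 0.0, 0.0008, -0.0026, 0.0172, -0.002, 0.025, 0.011, 0.0, 0.0004, -0.0026, 0.0173, -0.002, 0.025, 0.011, 0.0, -0.0001, -0.0027, 0.0173, -0.002, 0.025, 0.011, 0.0, -0.0006, -0.0027, 0.0172, -0.002, 0.025, 0.011, 0.0, -0.001, -0.0027, 0.0172, -0.002, 0.025, 0.011, 0.0, -0.0015, -0.0027, 0.0172, -0.002, 0.025, 0.011, 0.0]
[ 0.62740787 -0.06231996  0.20966764]
```

Request:
carry_out --increments '[0,-0.002,0.017,-0.002,0.025,0.011,0,0,-0.002,0.017,-0.002,0.025,0.011,0,0,-0.002,0.017,-0.002,0.025,0.011,0,0.001,-0.002,0.017,-0.002,0.025,0.011,0,0.002,-0.003,0.017,-0.002,0.025,0.011,0,0.001,-0.003,0.017,-0.002,0.025,0.011,0,0.001,-0.003,0.017,-0.002,0.025,0.011,0,0.001,-0.003,0.017,-0.002,0.025,0.011,0,0,-0.003,0.017,-0.002,0.025,0.011,0,0,-0.003,0.017,-0.002,0.025,0.011,0,0,-0.003,0.01,-0.002,0.02,0.011,0,0,0,0,0,0,0,0]'

```text
t: 10.27
tool_pos: [0.6264, -0.0418, 0.468]
tool_rot: [0.434, 0.541, 0.588, -0.416]
force: [0.3, 0.1, -1.3]
finger_gap: 0.0009
```

```bash
python3 -c "
from h import *
tip();tipto(.124,-.174,.22,10)"
```

```text
tip xl 0.1223 yl -0.1553 z 0.3748 F [ 0.29  0.14 -1.34] t 10.2667 gap 0.0008887498761543065
rem [ 0.001  -0.0205 -0.1553] rv [-0.001  0.019  0.02 ] t 10.2667
[0.0143, 0.0003, 0.0063, -0.0, 0.002, 0.002, 0.0, 0.0143, 0.0002, 0.0063, -0.0, 0.002, 0.002, 0.0, 0.0143, 0.0002, 0.0063, -0.0, 0.002, 0.002, 0.0, 0.0143, 0.0002, 0.0064, -0.0, 0.002, 0.002, 0.0, 0.0143, 0.0001, 0.0064, -0.0, 0.002, 0.002, 0.0, 0.0143, 0.0001, 0.0064, -0.0, 0.002, 0.002, 0.0, 0.0143, 0.0001, 0.0064, -0.0, 0.002, 0.002, 0.0, 0.0143, 0.0001, 0.0065, -0.0, 0.002, 0.002, 0.0, 0.0143, 0.0, 0.0065, -0.0, 0.002, 0.002, 0.0, 0.0142, -0.0, 0.0065, -0.0, 0.002, 0.002, 0.0]
```

Request:
carry_out --increments '[0,0,0.015,0,0.01,0.01,0,0.01,0,0.01,0,0.008,0.008,0,0.016,0,0.005,0,0,0,0,0.016,0,0.005,0,0,0,0,0.016,0,0.005,0,0,0,0,0.016,0,0.005,0,0,0,0,0.016,0,0.005,0,0,0,0,0.016,0,0.005,0,0,0,0,0.016,0,0.005,0,0,0,0,0.01,0,0.004,0,0,0,0,0,0,0,0,0,0,0]'

```text
t: 11.18
tool_pos: [0.6281, -0.0589, 0.3183]
tool_rot: [0.434, 0.549, 0.588, -0.406]
force: [0.2, 0.3, -0.3]
finger_gap: 0.0005
```

```bash
python3 -c "
from h import *
tip();tipto(.124,-.174,.18,4)
for n in('top','side'):
    d=get_image(n);cv2.imwrite('pics/%s10.png'%n,cv2.resize(d['img'][70:270,150:400],None,fx=3,fy=3))
"
```

```text
tip xl 0.1246 yl -0.1708 z 0.2255 F [ 0.19  0.26 -0.33] t 11.1833 gap 0.0005141145018119332
rem [-0.0007 -0.0034 -0.0456] rv [0.003 0.002 0.003] t 11.1833
[0.0106, -0.0002, 0.0041, 0.001, 0.001, 0.001, 0.0, 0.0106, -0.0002, 0.0042, 0.001, 0.001, 0.001, 0.0, 0.0106, -0.0002, 0.0042, 0.001, 0.001, 0.001, 0.0, 0.0106, -0.0002, 0.0042, 0.001, 0.001, 0.001, 0.0]
```

View pics/side10.png

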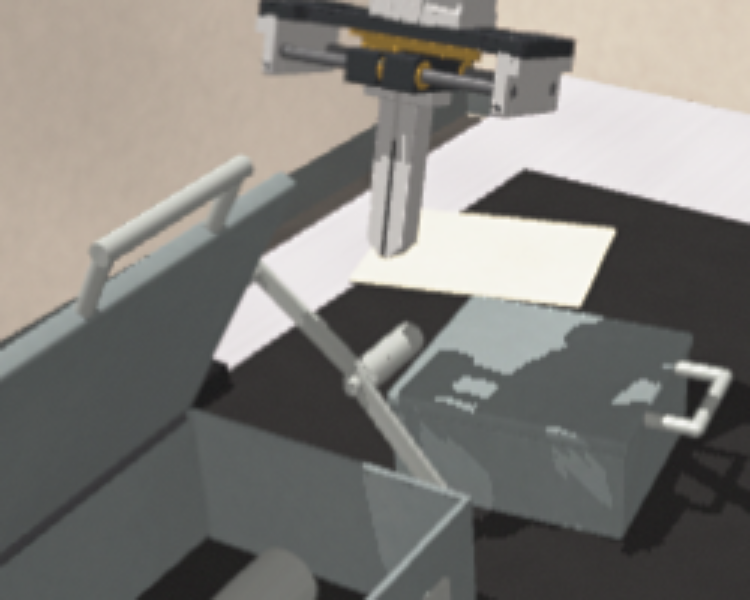

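View pics/top10.png

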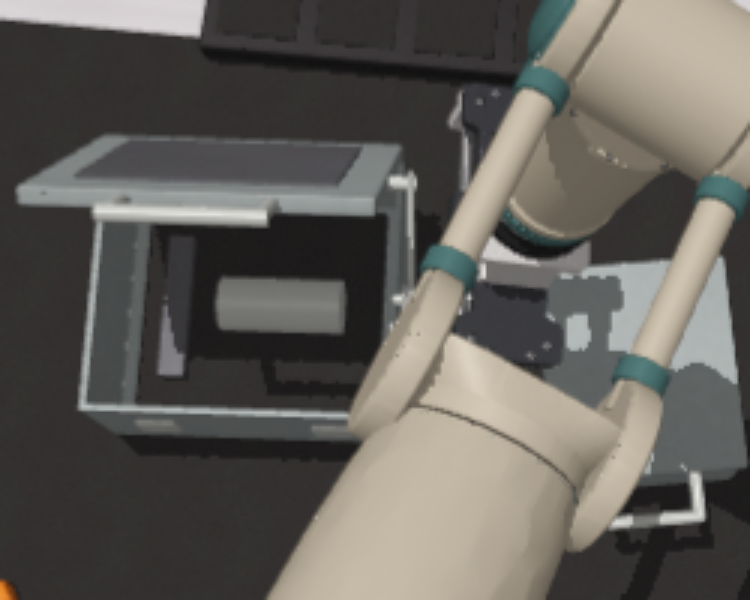

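Request:
carry_out --increments '[0.01,0,0.004,0,0,0,0,0.012,0,0.005,0,0,0,0,0.012,0,0.004,0,0,0,0,0.008,0,0.003,0,0,0,0,0,0,0,0,0,0,0]'

```text
t: 11.7
tool_pos: [0.6321, -0.0625, 0.2784]
tool_rot: [0.44, 0.551, 0.584, -0.403]
force: [-0.3, 0.3, -0.0]
finger_gap: 0.0002
```

```bash
python3 -c "
from h import *
tip();tipto(.126,-.174,.165,1)
for n in('top','side'):
    d=get_image(n);cv2.imwrite('pics/%s11.png'%n,cv2.resize(d['img'][70:270,150:400],None,fx=3,fy=3))
# arc plan
for z in (.165,.155,.145,.135,.125,.115,.105,.10):
    pz=z-.005;print(z, .066+np.sqrt(.091**2-(pz-.09)**2))
"
```

```text
tip xl 0.1297 yl -0.1751 z 0.1856 F [-0.31  0.33 -0.02] t 11.7 gap 0.0001937759612308681
rem [-0.0027  0.0003 -0.0208] rv [ 0.008  0.008 -0.011] t 11.7
[0.02, -0.0029, 0.0055, 0.008, 0.008, -0.011, 0.0]
0.165 0.12414636704042653
0.155 0.13441783393238932
0.145 0.14203288762108146
0.135 0.14773738434767777
0.125 0.1519127464349732
0.115 0.15477499647986476
0.105 0.15644888059008802
0.1 0.15686253353280438
```

View pics/side11.png

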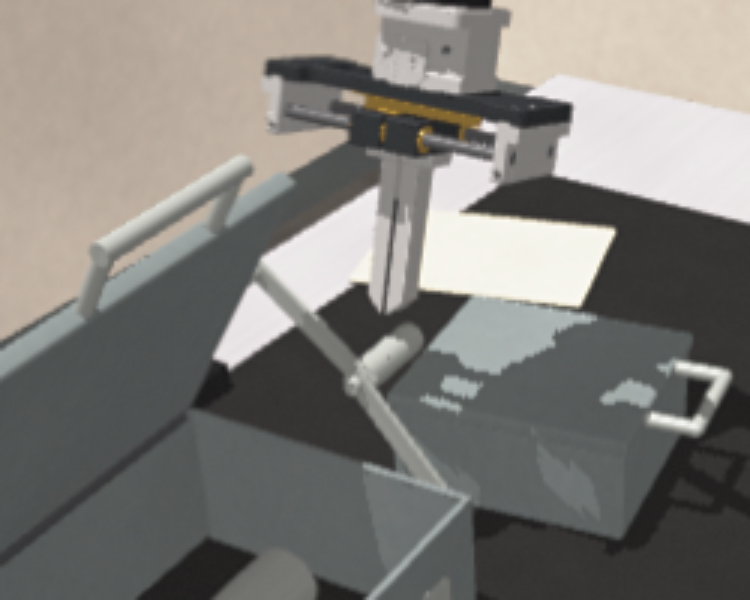

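The fingertip is about 13 mm above the pin. I'll press down along its arc.

Request:
carry_out --increments '[0.012,-0.004,0.004,0,0,0,0,0.005,0.004,0.002,0,0,0,0,0.007,0.005,0.002,0,0,0,0,0.007,0.006,0.002,0,0,0,0,0.007,0.005,0.002,0,0,0,0,0.007,0.004,0.002,0,0,0,0,0.007,0.003,0.002,0,0,0,0]'

```text
t: 12.38
tool_pos: [0.6639, -0.0618, 0.2313]
tool_rot: [0.446, 0.554, 0.579, -0.399]
force: [-0.4, -0.7, -0.8]
finger_gap: 0.0004
```

```bash
python3 -c "
from h import *
tip()
for n in('top','side'):
    d=get_image(n);cv2.imwrite('pics/%s12.png'%n,cv2.resize(d['img'][70:270,150:400],None,fx=3,fy=3))
"
```

```text
tip xl 0.1634 yl -0.1770 z 0.1384 F [-0.37 -0.75 -0.76] t 12.3833 gap 0.0004416120584127382
```

View pics/side12.png

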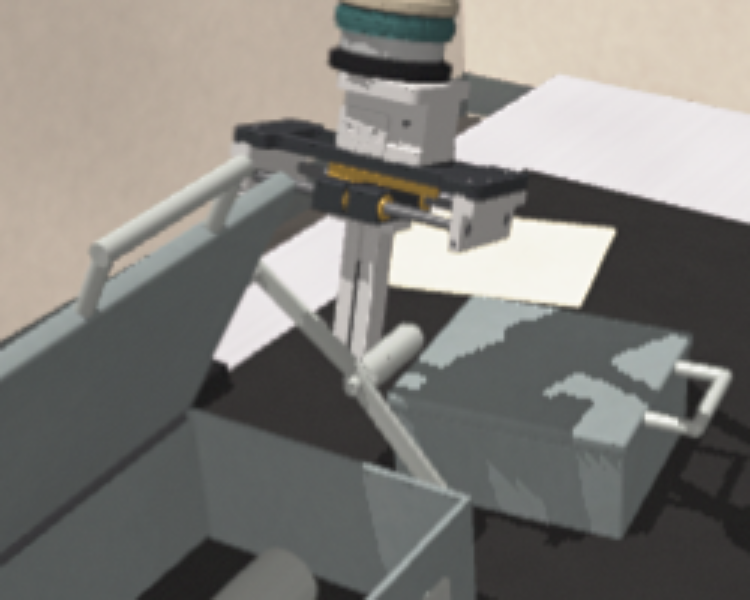

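The tip ran ahead and passed behind the pin, which is still locked. I'll back up and realign.

Request:
carry_out --increments '[-0.008,0,-0.003,0,0,0,0,-0.012,0,-0.004,0,0,0,0,-0.012,0,-0.004,0,0,0,0,-0.012,0,-0.004,0,0,0,0,-0.006,-0.01,-0.002,0,0,0,0,0,-0.015,0,0,0,0,0,0,-0.01,0,0,0,0,0,0,0,0,0,0,0,0]'

```text
t: 13.15
tool_pos: [0.6227, -0.0615, 0.2863]
tool_rot: [0.444, 0.553, 0.581, -0.4]
force: [0.2, 0.2, -0.5]
finger_gap: 0.0
```

```bash
python3 -c "
from h import *
tip();tipto(.120,-.172,.182,2)
for n in('top','side'):
    d=get_image(n);cv2.imwrite('pics/%s13.png'%n,cv2.resize(d['img'][70:270,150:400],None,fx=3,fy=3))
"
```

```text
tip xl 0.1216 yl -0.1738 z 0.1934 F [ 0.21  0.16 -0.48] t 13.15 gap 2.364344259784938e-05
rem [ 0.0006  0.0009 -0.0117] rv [ 0.012  0.01  -0.023] t 13.15
[0.0057, 0.0002, 0.0013, 0.006, 0.005, -0.012, 0.0, 0.0057, 0.0003, 0.0013, 0.006, 0.005, -0.012, 0.0]
```

View pics/side13.png

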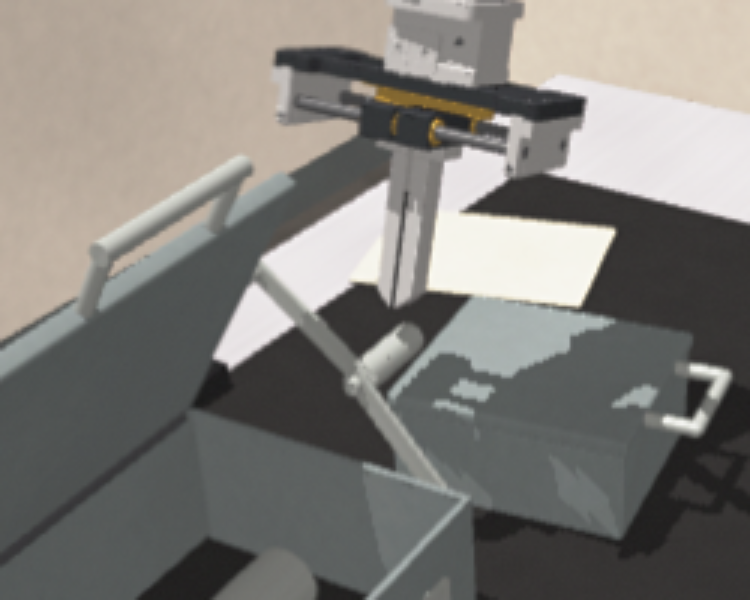

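Request:
carry_out --increments '[0.006,0,0.001,0.006,0.005,-0.012,0,0.006,0,0.001,0.006,0.005,-0.012,0,0,0,0,0,0,0,0,0.004,0,0.001,0,0,0,0,0.004,0,0.001,0,0,0,0,0.003,0,0.001,0,0,0,0,0,0,0,0,0,0,0]'

```text
t: 13.83
tool_pos: [0.6275, -0.0594, 0.2597]
tool_rot: [0.432, 0.552, 0.587, -0.405]
force: [-1.2, -0.1, 0.8]
finger_gap: 0.0004
```

```bash
python3 -c "
from h import *
tip();tipto(.124,-.174,.165,1)
"
```

```text
tip xl 0.1245 yl -0.1709 z 0.1671 F [-1.2  -0.11  0.82] t 13.8333 gap 0.0003913751253139978
rem [-0.0001 -0.0029 -0.002 ] rv [-0.001 -0.002 -0.001] t 13.8333
[0.001, -0.0003, 0.0034, -0.001, -0.002, -0.001, 0.0]
```

Request:
carry_out --increments '[0.005,0.002,0.002,0,0,0,0,0.005,0.003,0.002,0,0,0,0,0.005,0.003,0.002,0,0,0,0]'

```text
t: 14.08
tool_pos: [0.6367, -0.0598, 0.2442]
tool_rot: [0.433, 0.552, 0.586, -0.404]
force: [-0.6, 0.6, 2.7]
finger_gap: 0.0008
```

```bash
python3 -c "
from h import *
tip()
for n in('top','side'):
    d=get_image(n);cv2.imwrite('pics/%s14.png'%n,cv2.resize(d['img'][70:270,150:400],None,fx=3,fy=3))
"
```

```text
tip xl 0.1339 yl -0.1719 z 0.1516 F [-0.64  0.56  2.68] t 14.0833 gap 0.0008020801125398621
```

View pics/side14.png

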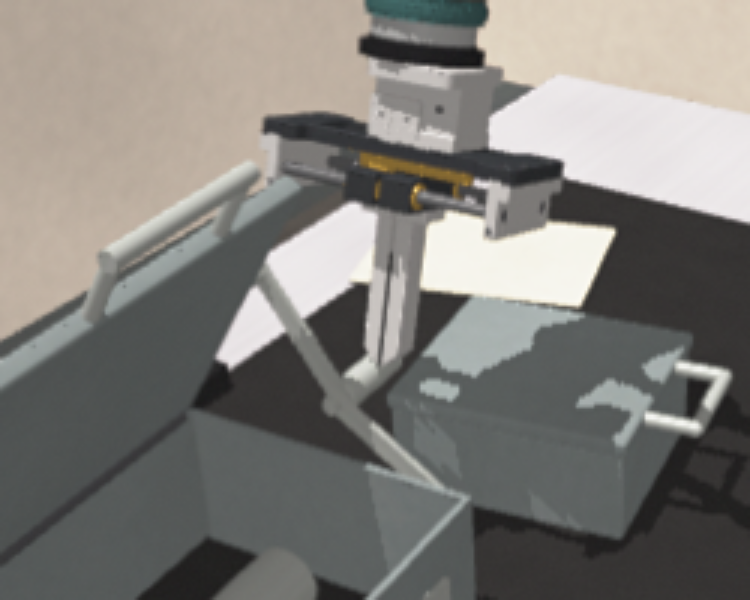

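The knee is going down under the tip at 2.7 N. I'll keep pressing.

Request:
carry_out --increments '[0.006,0.003,0.002,0,0,0,0,0.006,0.003,0.002,0,0,0,0,0.006,0.002,0.002,0,0,0,0,0.006,0.002,0.002,0,0,0,0,0.006,0.001,0.002,0,0,0,0,0.006,0,0.002,0,0,0,0]'

```text
t: 14.68
tool_pos: [0.6491, -0.0599, 0.203]
tool_rot: [0.433, 0.552, 0.587, -0.404]
force: [-0.5, -0.4, 2.9]
finger_gap: 0.0005
```

```bash
python3 -c "
from h import *
tip()
for n in('top','side'):
    d=get_image(n);cv2.imwrite('pics/%s15.png'%n,cv2.resize(d['img'][70:270,150:400],None,fx=3,fy=3))
"
```

```text
tip xl 0.1461 yl -0.1728 z 0.1104 F [-0.53 -0.43  2.95] t 14.6833 gap 0.0004854517951070813
```

View pics/side15.png

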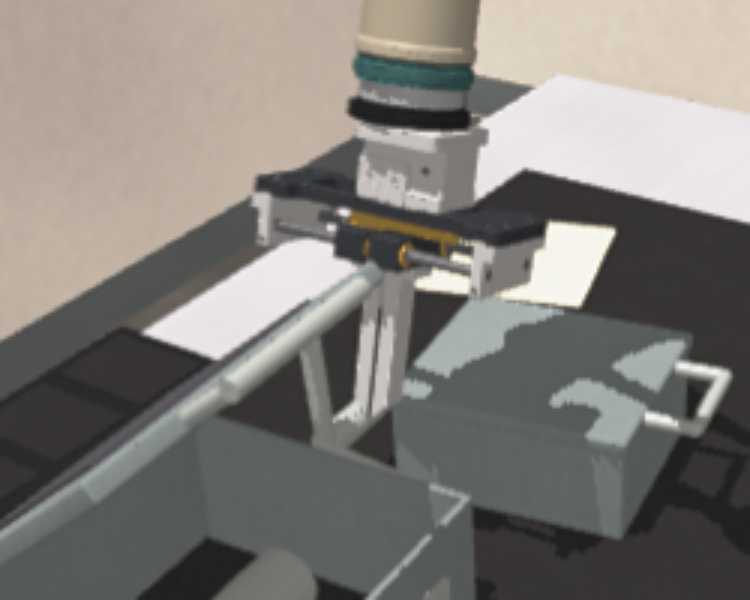

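The knee has clearly folded and the lid is sinking. I'll press a little further, gently, to be sure the break is complete.

Request:
carry_out --increments '[0.004,0.001,0.001,0,0,0,0,0.004,0,0.001,0,0,0,0,0.004,0,0.001,0,0,0,0,0,0,0,0,0,0,0,0,0,0,0,0,0,0]'

```text
t: 15.2
tool_pos: [0.6482, -0.0591, 0.1856]
tool_rot: [0.431, 0.551, 0.588, -0.406]
force: [0.3, -0.3, -0.4]
finger_gap: 0.0008
```

```bash
python3 -c "
from h import *
tip()
for n in('top','side'):
    d=get_image(n);cv2.imwrite('pics/%s16.png'%n,cv2.resize(d['img'][70:270,150:400],None,fx=3,fy=3))
"
```

```text
tip xl 0.1447 yl -0.1719 z 0.0930 F [ 0.34 -0.27 -0.4 ] t 15.2 gap 0.000767564346566742
```

View pics/side16.png

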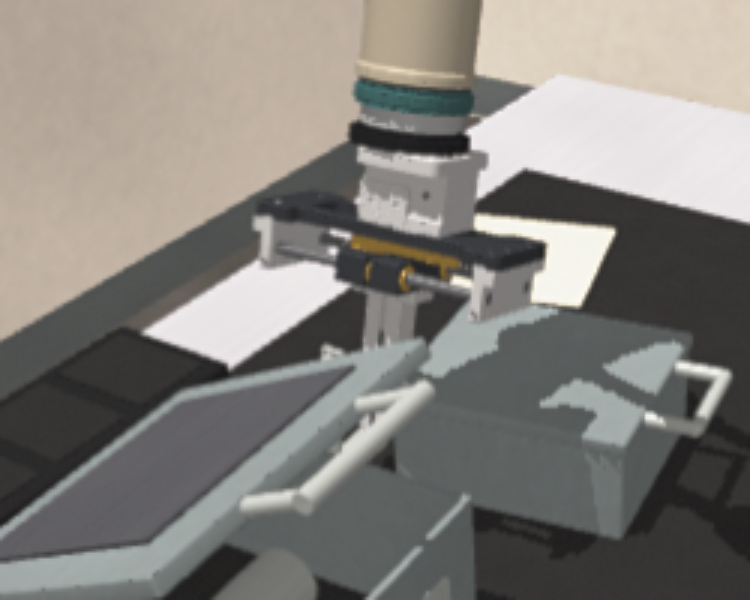

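The lid is sinking freely and the tip is no longer loaded. I'll withdraw upward and wait.

Request:
carry_out --increments '[-0.01,0,-0.001,0,0,0,0,-0.015,0,0,0,0,0,0,-0.015,0,0,0,0,0,0,-0.02,0,0,0,0,0,0,-0.02,0,0,0,0,0,0,-0.02,0,0,0,0,0,0,-0.02,0,0,0,0,0,0,-0.01,0,0,0,0,0,0,0,0,0,0,0,0,0,0,0,0,0,0,0,0,0,0,0,0,0,0,0,0,0,0,0,0,0,0]'

```text
t: 16.3
tool_pos: [0.6508, -0.0993, 0.3251]
tool_rot: [0.435, 0.551, 0.586, -0.405]
force: [-1.0, -0.1, -1.2]
finger_gap: 0.0006
```

Request:
carry_out --increments '[0,0,0,0,0,0,0,0,0,0,0,0,0,0,0,0,0,0,0,0,0,0,0,0,0,0,0,0,0,0,0,0,0,0,0,0,0,0,0,0,0,0,0,0,0,0,0,0,0,0,0,0,0,0,0,0,0,0,0,0,0,0,0,0,0,0,0,0,0,0,0,0,0,0,0,0,0,0,0,0,0,0,0,0]'

```text
t: 17.3
tool_pos: [0.6497, -0.098, 0.321]
tool_rot: [0.432, 0.55, 0.588, -0.406]
force: [-0.4, -0.6, 0.0]
finger_gap: 0.0004
```

Request:
carry_out --increments '[0,0,0,0,0,0,0,0,0,0,0,0,0,0,0,0,0,0,0,0,0,0,0,0,0,0,0,0,0,0,0,0,0,0,0,0,0,0,0,0,0,0,0,0,0,0,0,0,0,0,0,0,0,0,0,0,0,0,0,0,0,0,0,0,0,0,0,0,0,0,0,0,0,0,0,0,0,0,0,0,0,0,0,0]'

```text
t: 18.3
tool_pos: [0.6497, -0.098, 0.3212]
tool_rot: [0.432, 0.55, 0.588, -0.406]
force: [0.8, 0.5, -1.0]
finger_gap: 0.0007
```

```bash
python3 -c "
from h import *
tip()
for n in('top','side'):
    d=get_image(n);cv2.imwrite('pics/%s17.png'%n,d['img'])
"
```

```text
tip xl 0.1437 yl -0.2109 z 0.2286 F [ 0.75  0.51 -1.05] t 18.3 gap 0.000668695692673583
```

View pics/side17.png

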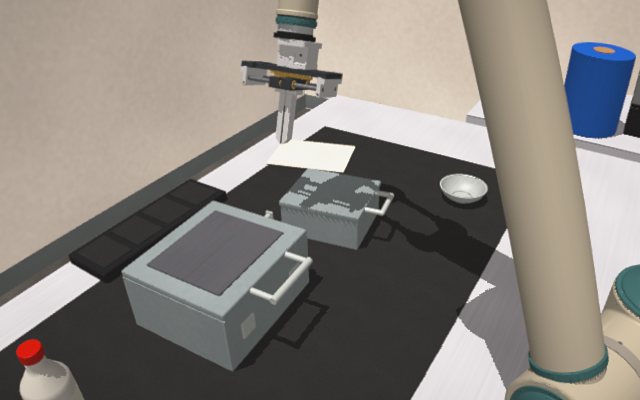

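View pics/top17.png

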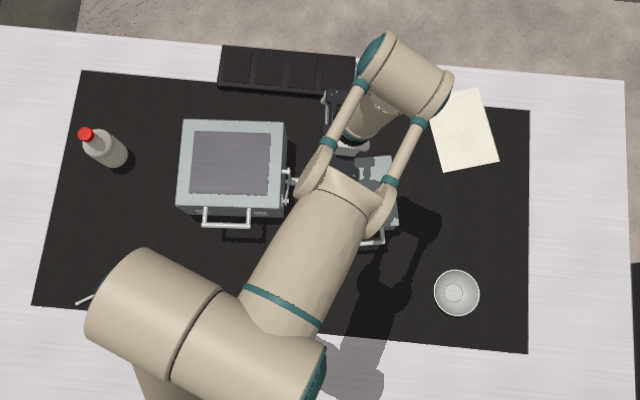

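The bar is back at (283,279) in the side view and (227,224) in the top view, as at the start. I'll confirm by differencing against the first pictures.

```bash
python3 -c "
import cv2,numpy as np
for n,(y0,y1,x0,x1) in (('side',(200,365,125,270)),('top',(115,235,175,285))):
    a=cv2.imread(f'pics/{n}0.png')[y0:y1,x0:x1].astype(float);b=cv2.imread(f'pics/{n}17.png')[y0:y1,x0:x1].astype(float)
    d=abs(a-b).max(2);print(n,d.mean(),(d>25).sum(), cv2.phaseCorrelate(a.mean(2),b.mean(2)))
"
```

```text
side 1.0960083594566352 0 ((-0.004171827677225792, 0.0035504947148581323), 0.9961571862887311)
top 1.3613636363636363 87 ((-0.008257553997800926, -0.027687444645358994), 0.8930309969342726)
```

```bash
python3 -c "
from workcell import *
close_job();print(get_state()['t'])"
```

```text
the job is handed in; nothing more can be done
the job is handed in; nothing more can be done
```

The stay test is finished and handed in, at about 18.4 s of the 51 s allowed. No verdict was reported.

- **Raise and lock:** I raised the lid by its bar. At first the knee was not over, with the pin at z≈0.142, so I lifted slightly further. The pin then measured z=0.160, which is the locked position.
- **Standing open:** I let go and backed the gripper out. The lid stood open untouched for well over 0.5 s.
- **Breaking the knee:** The first press missed because the tip ran ahead and passed behind the pin, which stayed locked. I backed up, realigned and pressed again with about 3 N. The knee folded and I withdrew while the lid sank.
- **Shut:** In the final pictures the lid has shifted less than 0.03 px from the starting images. The stay also looks folded in the top view, but the arm partly hides it there. I took the picture about 3 s after the tip came off the pin.
- **Not measured:** I had no direct reading of the lid's closing speed. The lid came down on its own damping, and the pictures showed a slow descent.

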